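# Press the parasol hub home on its rod

### The arm

A 6-joint arm with a two-finger parallel gripper is mounted at the origin on the work surface. World frame = base frame: x ahead of the robot, y to its left, z up, the work surface at z = 0. Lengths are in mm, angles in rad, forces in N, time in s.
With the tool pointing down it reaches from about 300 to 850 mm from the base axis. Payload 4.2 kg.
Tool frame: the origin (TCP) lies on the centre line of the jaws, within the pads' length; the fingertips stand 25 mm ahead of it and the grasp point (between the pads) lies 6 mm ahead of it (ctrl.finger_overhang is the distance from the TCP to the fingertips, in mm); z points along the fingers, y is the direction in which the jaws open and shut (so a half turn about z gives the same grasp; the last joint's range is limited). The gripper opens to 91 mm and grips with 3 to 60 N. Pads are 32 mm wide; open, the fingers measure 118 mm over their backs; the gripper's body (76 mm by 178 mm) begins 60 mm behind the grasp point.
Start: joints at [-1.336, 0.32, 1.565, -0, 1.257, -0.02], TCP at [144.932, -556.449, 238.976] pointing down, gripper open.
Joint ranges: [-3.11, 3.11], [-0.84, 2.01], [0.21, 2.61], [-1.34, 4.49], [0.05, 2.63], [-2.56, 2.56]. Speed limits (rad/s): [2.57, 2.57, 3.14, 3.14, 3.14, 3.14].

### API

Orientations are given as a unit quaternion [x, y, z, w].
In Python, from station import ctrl, eyes gives the robot as it stands.
- The arm moves only by the tool carry_out, never from a script. Its argument "series" is a list of rows, each an object with "translation": the shift along the tool's x, y, z in cm, a list of three; "rot": the turn, a rotation vector about the tool's x, y, z in degrees, a list of three; "grip": the opening, from -1 (shut) to 1 (fully open), so that 0 is half open. In form: [{"translation": [dx, dy, dz], "rot": [rx, ry, rz], "grip": grip}, ...]. A call has exactly 5 rows; each row is the pose to reach, as a shift and turn from the pose measured when the call began, along the tool's axes at that moment; what a row does not reach only later rows make up. A row lasts 1/10 s, in which the tool goes at most 50 mm and 8.59 degrees, less where a joint would pass 70% of its speed; a pose out of reach is approached as far as the arm can. A call with a gripper value outside its range is refused whole. The fingers move at their own pace and stop on an object; "newtons" is the grip in N (left out, the last holds). Time passes only in rows, so rows that repeat a pose let the fingers close, or fill a call up. It gives the time, the measured TCP pose, the force and the opening at its end, in the units of the state.
- ctrl.sense(): the state, without advancing time (a new reading comes with each control period).
- eyes.grab_frame(name): name is "scene" or "side" or "wrist"; returns a dict with "img" (420x560x3 uint8, blue, green, red), "K" (3x3 intrinsics, pixels), "R" (3x3) and "t" (3): a world point X has camera coordinates R X + t; the wrist camera has in their place "T_tool_cam" (4x4, takes a point from camera to tool coordinates, whose origin is the TCP and whose axes are the flange's). Camera axes: x right, y down, z forward; pixel columns grow to the right and rows downward; lengths in mm; the calibration is good to about 2 mm. A picture is of the moment at which its call begins: read the wrist's pose just before it. There is no depth.
- ctrl.finish_job(): hands the job in, once; it reports no verdict.
Trained networks look in a picture, given as the dict that the camera call returned (one of the last four; its "shot" number tells which), for a name from the list of things; names that differ only in an ending like _2 or _b are one class to them, and where a whole thing is asked for, a point or a joint stands for the part that bears it (a point fixed in the world has none). Each returns a list of dicts, best first, with "p" (0 to 1); they miss things now and then, are a little off and sometimes report something else, mostly with a low value. They report only what shows in the picture. A call takes as long as a camera call. They do not tell look-alikes from the thing itself.
- eyes.outline_of(picture, label): "mask" (420x560 bool, what is visible of it) and "rect" ([left, top, width, height] as shares, 0 to 1, of the picture: columns of its width, rows of its height, round what is visible of it).
- eyes.mark_of(picture, label): "xy" ([column, row] as shares, 0 to 1, of the picture: columns of its width, rows of its height: a listed point, or the origin of a listed thing).
The state is a dict: "t": time; "joints": joint angles; "qvel": joint speeds; "joint_torque": joint torques, N m; "ee_pos": TCP position; "tool_rot": TCP orientation; "ft_force": force on the tool from outside, world axes, zero at the start; "torque": the same for the moment, N m; "width": opening from 0.0 (shut) to 1.0 (fully open).
Only numpy, scipy, OpenCV 4.12 (cv2) and the standard library are available. Lean on these libraries where they do the work, as an engineer would, in place of code of your own. Each camera call takes 0.05 s, during which the arm holds its last target. There are 200 camera calls.

### The job

Pick up the drilled wooden press block by its steel stirrup handle, lower it squarely over the upright rod of the hub stand without dropping it or letting it jam, and push the toothed parasol hub down the rod with it until the hub is fully home, hard down on the steel collar. Hold it pressed there with a steady 17 newtons or so for a second (never more than 25), then let go and leave the block lying flat on the hub, upright and at rest. Leave the other things on the bench where they are.

Things in the scene. Friction and masses are not known exactly. Their poses are not given: they have to be found in the camera images.
- stand: Fixed hub stand: square wooden base 110 x 110 x 24 mm with a plain vertical steel rod of 14 mm diameter rising from its centre to 150 mm above the base's underside (top 6 mm tapered to 10 mm diameter). Round the rod's foot a steel collar stands 3 to 15 mm out of the base, and a wooden parasol hub sits on the rod above it. Origin: centre of the base's underside, on the rod's axis; z up along the rod.
- rod_top (a point): Centre of the rod's top end, 150 mm above the underside of the stand.
- hub: Turned wooden parasol hub captive on the rod, toothed round its lower half: 47 mm diameter, 50 mm tall, flat top 38 mm across. It only slides along the rod, when pushed with about 6 N, and starts 8 to 28 mm above its seat. The seat, the top of a fixed steel collar round the rod, is a hard stop 27 to 39 mm above the stand's underside (differs each time, not reported). Origin: centre of its underside.
- block: Loose press block, 0.28 to 0.45 kg, standing upright: beech, 76 x 76 x 24 mm, with a vertical through hole of 15.6 mm diameter in its centre and a steel stirrup on top: uprights 12 x 5 mm at y = -31 and +31 mm, joined by a level cross bar. With the hub home, the rod's top ends inside the stirrup, 61 to 73 mm above the block's underside. Origin: centre of the underside, on the hole's axis; z up.
- block_bar (a point): Centre of the stirrup's cross bar, 114 mm straight above the block's origin: the place to grip. The bar lies along the block's y axis: 67 mm long (y), 12 mm wide (x, the way to pinch it), 14 mm high; its underside is 107 mm and its top 121 mm above the block's underside.
- spare_hub: Bystander: loose turned wooden hub, 47 mm in diameter, 50 mm tall, standing on the bench between stand and block. Origin: centre of its underside.
- wood_ring: Bystander: loose flat wooden ring, 48 mm outside, 26 mm inside, 14 mm thick. Origin: centre of its underside.
- glue_jar: Bystander: loose amber glass jar with a steel cap, 60 mm in diameter, 75 mm tall, towards the far edge. Origin: centre of its underside.
- brush: Bystander: loose brush lying on the bench towards the far edge, along its own x. Origin: middle of its underside.
- mallet: Bystander: loose wooden hammer lying towards the far edge, along its own x. Origin: middle of its underside.
- stick: Bystander: loose bamboo stick, 12 mm thick, about 170 mm long, lying along its own x towards the far edge. Origin: middle of its underside.
Not all that is in view belongs to the job. What is shaped like the block but turquoise or white is not meant.

How it is judged:
By the outcome, as a careful person would: the job done as asked, in the order asked, and still so for the second after the job is handed in, with the robot touching nothing.
It also fails if it takes over 58 s, if anything falls off the work surface, if the arm or the gripper's body presses on something with over 40 N, if the wrist force passes 120 N, or if a joint passes its speed limit or range.

## Working session

There is one attempt and no reset: what is moved stays moved. The work goes in short steps, Python scripts to look and compute and a tool call to move; the robot and the scene stay as the last step left them, time stands still between calls to the robot, and variables do not carry over. Pictures are saved under pics/ and viewed, about 8 in all and at most 12, crops included, and the job is handed in when it is done.

Besides the shell and the picture viewer there is one more tool, called after ">>>" as name(argument=value, ...), one argument or row to a line, values as JSON. carry_out: Moves the arm, as the interface text tells. Its arguments: {"type":"object","properties":{"series":{"type":"array"},"newtons":{"type":"number"}},"required":["series"]}

```bash
ls; mkdir -p pics
cat > h.py <<'E'
import numpy as np, cv2
from scipy.spatial.transform import Rotation as Rot
from station import ctrl, eyes
def cam(f, s=None):
    """K, R, t world->camera"""
    if 'R' in f: return np.array(f['K']),np.array(f['R']),np.array(f['t']).ravel()
    T=np.array(f['T_tool_cam']); W=np.eye(4); W[:3,:3]=Rot.from_quat(s['tool_rot']).as_matrix(); W[:3,3]=s['ee_pos']
    M=np.linalg.inv(W@T); return np.array(f['K']),M[:3,:3],M[:3,3]
def ray(c,px):
    K,R,t=c; d=R.T@np.linalg.solve(K,[px[0],px[1],1]); return -R.T@t,d/np.linalg.norm(d)
def onz(c,px,z):
    o,d=ray(c,px); return o+d*(z-o[2])/d[2]
def tri(obs):
    A=np.zeros((3,3));b=np.zeros(3);rs=[ray(c,p) for c,p in obs]
    for o,d in rs:
        P=np.eye(3)-np.outer(d,d);A+=P;b+=P@o
    X=np.linalg.solve(A,b); return X,[np.linalg.norm((np.eye(3)-np.outer(d,d))@(X-o)) for o,d in rs]
def proj(c,X):
    K,R,t=c; p=K@(R@np.array(X)+t); return p[:2]/p[2]
def px(m): return np.array(m['xy'])*[560,420]
E
python3 - <<'E'
from h import *
s=ctrl.sense(); print(s)
for n in ['scene','side','wrist']:
    s=ctrl.sense(); f=eyes.grab_frame(n); c=cam(f,s); cv2.imwrite(f'pics/{n}0.png',f['img'])
    print(n, 'campos',(-c[1].T@c[2]).round())
    for l in ['block','block_bar','rod_top','stand','hub','spare_hub']:
        for m in eyes.mark_of(f,l)[:3]:
            z={'block_bar':114,'rod_top':150,'hub':45}.get(l,0)
            print(l,round(m['p'],2),px(m).round(1),onz(c,px(m),z).round(1))
E
```

```text
pics
{'t': 0.0, 'joints': array([-1.33595814e+00,  3.20310983e-01,  1.56564638e+00, -2.63854192e-05,
        1.25739708e+00, -2.00004581e-02]), 'qvel': array([ 0.00045931,  0.000416  ,  0.00168479,  0.00091453, -0.00015658,
        0.00063658]), 'joint_torque': array([ 8.94333189e-04, -4.12457550e+01, -2.31969345e+01,  7.27400417e-02,
        4.59403172e-02, -1.69880482e-04]), 'ee_pos': array([ 144.8402046 , -555.99666595,  238.1219566 ]), 'tool_rot': array([ 9.91892232e-01,  1.27078810e-01, -1.06916944e-04, -8.74471295e-04]), 'ft_force': array([ 0.22446317, -0.07630015,  0.48725387]), 'torque': array([-0.03060606, -0.04932692,  0.00091208]), 'width': 0.9975129527680648}
scene campos [1173. -225.  514.]
block 0.84 [402.4 244.9] [643.4 216.7   0. ]
block 0.65 [364.  212.6] [502.  202.6   0. ]
block 0.56 [350.6 188.7] [385.4 227.1   0. ]
block_bar 0.89 [410.5 197.9] [637.4 220.7 114. ]
block_bar 0.59 [372.4 170.4] [503.4 212.1 114. ]
block_bar 0.2 [154.6 212.7] [ 504.3 -267.4  114. ]
rod_top 0.59 [153.  214.3] [ 568.8 -266.5  150. ]
rod_top 0.59 [158.6 363. ] [ 879.6 -276.7  150. ]
stand 0.63 [368.4 172.5] [319.9 319.2   0. ]
hub 0.91 [161.7 259. ] [ 562.8 -271.3   45. ]
hub 0.38 [301.6 322.4] [798.7 -77.4  45. ]
spare_hub 0.91 [270.8 224.2] [466.2 -24.6   0. ]
side campos [515. 745. 758.]
block 0.83 [379.4 335. ] [364.8 236.4   0. ]
block 0.68 [237.1 317.6] [636.4 207.9   0. ]
block 0.63 [302.6 321.6] [508.9 212.2   0. ]
block_bar 0.86 [384.2 298.7] [371.3 240.5 114. ]
block_bar 0.72 [304.1 279.9] [508.4 204.1 114. ]
block_bar 0.56 [227.3 279.4] [645.4 208.  114. ]
rod_top 0.61 [277.7 125.1] [ 579.5 -258.8  150. ]
stand 0.73 [281.  173.3] [ 573.4 -259.8    0. ]
hub 0.85 [281.6 157.9] [ 571.5 -267.5   45. ]
spare_hub 0.64 [323.5 235.1] [463.9 -26.5   0. ]
wrist campos [ 213. -539.  385.]
```

View pics/scene0.png

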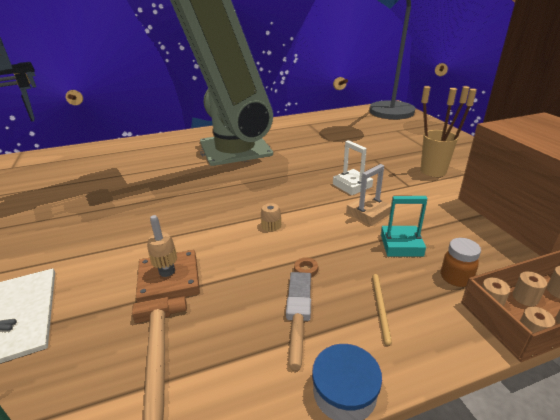

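View pics/side0.png

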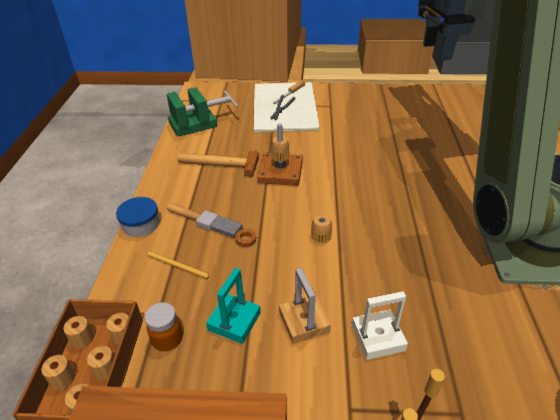

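The steel-stirrup look-alikes in the scene view are:
- turquoise: bar at scene (410,198), side (230,285)
- white: scene (355,150), side (384,299)
- beech with grey steel: scene (372,170), side (304,280). This matches the description, so I choose it.

The stand with its rod top is at scene (155,216), side (279,125). Next I check the choice in a close crop and get the bar's direction.

Run:
```python
from h import *
F={}
for n in ['scene','side']:
    f=eyes.grab_frame(n); F[n]=(f,cam(f))
cs,cd=F['scene'][1],F['side'][1]
a=cv2.imread('pics/scene0.png')[130:260,310:440];b=cv2.imread('pics/side0.png')[250:380,250:380]
cv2.imwrite('pics/crop1.png',np.hstack([cv2.resize(x,(390,390),interpolation=cv2.INTER_CUBIC) for x in (a,b)]))
print('bar',tri([(cs,(372.4,170.4)),(cd,(304.1,279.9))]))
print('block',tri([(cs,(364,212.6)),(cd,(302.6,321.6))]))
print('rodtop',tri([(cs,(153,214.3)),(cd,(277.7,125.1))]))
print('hub',tri([(cs,(161.7,259)),(cd,(281.6,157.9))]))
for p in [(295,272),(313,300)]: print('side bar end',onz(cd,p,121).round(1))
for p in [(362,173),(382,168)]: print('scene bar end',onz(cs,p,121).round(1))
```

```text
bar (array([508.80652843, 207.97005814, 117.76946148]), [np.float64(0.6621653512597795), np.float64(0.6621653512597776)])
block (array([505.28122772, 205.8924132 ,  -2.42099974]), [np.float64(5.238107119813491), np.float64(5.23810711981345)])
rodtop (array([ 577.98915332, -263.94803003,  151.29148708]), [np.float64(4.1310737605370464), np.float64(4.131073760536855)])
hub (array([ 570.0200861 , -269.26742708,   47.19855006]), [np.float64(3.166182944282379), np.float64(3.166182944282477)])
side bar end [524.9 192.4 121. ]
side bar end [492.9 253.3 121. ]
scene bar end [517.7 176.8 121. ]
scene bar end [512.8 230.6 121. ]
```

View pics/crop1.png

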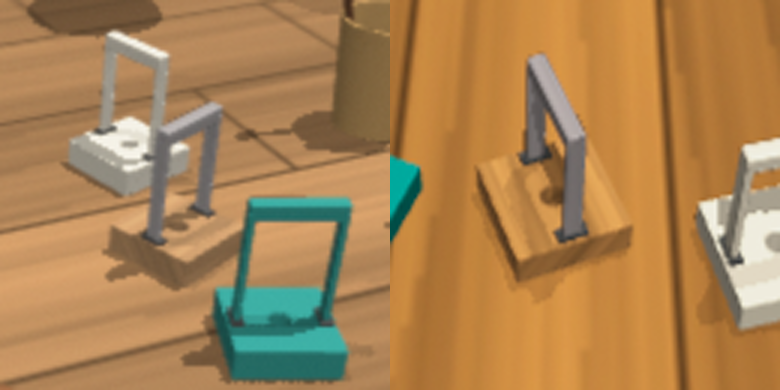

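The crop confirms the beech block with the grey steel stirrup: bar from (310,295) to (300,271) in the side view. The turquoise and white ones are beside it. Now I work out the move to above it.

```bash
cat >> h.py <<'E'
def rel(pos,yaw,s=None):
    """shift (cm) and rotvec (deg) in tool axes to reach TCP pos, pointing down, tool x at azimuth yaw (deg)"""
    s=s or ctrl.sense(); R0=Rot.from_quat(s['tool_rot']); c,n=np.cos(np.radians(yaw)),np.sin(np.radians(yaw))
    R1=Rot.from_matrix(np.array([[c,n,0],[n,-c,0],[0,0,-1]]))
    print('t',round(s['t'],2),'pos',np.round(s['ee_pos'],1),'F',np.round(s['ft_force'],1),'w',round(s['width'],3))
    print('  shift cm',np.round(R0.inv().apply(np.array(pos)-s['ee_pos'])/10,2),'rot',np.round((R0.inv()*R1).as_rotvec(degrees=True),1))
E
python3 - <<'E'
from h import *
f=eyes.grab_frame('scene');cs=cam(f);f=eyes.grab_frame('side');cd=cam(f)
for c,p,q in [(cd,(310.7,295),(299.7,270.7)),(cs,(380.7,166),(365,173.3))]:
    P,Q=onz(c,p,121),onz(c,q,121); d=P-Q; print(P.round(),Q.round(),np.degrees(np.arctan2(d[1],d[0])).round(1),np.linalg.norm(d).round(1))
rel([509,208,239],112)
E
```

```text
[497. 243. 121.] [517. 189. 121.] 110.1 57.3
[503. 233. 121.] [521. 182. 121.] 109.9 54.3
t 1.25 pos [ 144.9 -556.4  239. ] F [-0.4  0.2  0.3] w 0.999
  shift cm [ 5.45e+01 -6.48e+01 -1.00e-02] rot [  0.    0.  -97.4]
```

>>> carry_out(
  series=[
    {"translation": [3.1,-3.7,0],"rot": [0,0,-8],"grip": 1},
    {"translation": [6.2,-7.3,0],"rot": [0,0,-16],"grip": 1},
    {"translation": [9.3,-11,0],"rot": [0,0,-24],"grip": 1},
    {"translation": [12.4,-14.7,0],"rot": [0,0,-32],"grip": 1},
    {"translation": [15.5,-18.4,0],"rot": [0,0,-40],"grip": 1},
  ],
)

```text
t: 1.75
ee_pos: [249.0, -337.6, 239.1]
tool_rot: [0.887, 0.461, 0.0, 0.0]
ft_force: [2.0, -1.2, 0.4]
width: 0.997
```

```bash
python3 -c "
from h import *
rel([509,208,239],110)"
```

```text
t 1.75 pos [ 249.  -337.6  239.1] F [ 2.  -1.2  0.4] w 0.997
  shift cm [ 59.59 -10.12  -0.  ] rot [  0.    0.  -55.1]
```

>>> carry_out(
  series=[
    {"translation": [4.7,-0.8,0],"rot": [0,0,-8],"grip": 1},
    {"translation": [9.4,-1.6,0],"rot": [0,0,-16],"grip": 1},
    {"translation": [14.2,-2.4,0],"rot": [0,0,-24],"grip": 1},
    {"translation": [18.9,-3.2,0],"rot": [0,0,-32],"grip": 1},
    {"translation": [23.6,-4.0,0],"rot": [0,0,-40],"grip": 1},
  ],
)

```text
t: 2.25
ee_pos: [352.5, -119.8, 239.5]
tool_rot: [0.674, 0.738, 0.0, 0.001]
ft_force: [1.1, -0.5, -0.5]
width: 0.999
```

>>> carry_out(
  series=[
    {"translation": [4.1,2.4,0],"rot": [0,0,-3],"grip": 1},
    {"translation": [8.2,4.8,0],"rot": [0,0,-6],"grip": 1},
    {"translation": [12.4,7.3,0],"rot": [0,0,-9],"grip": 1},
    {"translation": [16.5,9.7,0],"rot": [0,0,-12],"grip": 1},
    {"translation": [20.6,12.1,0],"rot": [0,0,-15],"grip": 1},
  ],
)

```text
t: 2.75
ee_pos: [454.9, 98.4, 239.7]
tool_rot: [0.571, 0.821, 0.0, 0.001]
ft_force: [0.9, -0.5, -0.0]
width: 1.002
```

```bash
python3 -c "
from h import *
rel([509,208,239],110)"
```

```text
t 2.75 pos [454.9  98.4 239.7] F [ 0.9 -0.5 -0. ] w 1.002
  shift cm [8.39 8.88 0.07] rot [0.1 0.1 0.4]
```

>>> carry_out(
  series=[
    {"translation": [3,3,0],"rot": [0,0,0],"grip": 1},
    {"translation": [6,6.2,0],"rot": [0,0,0.4],"grip": 1},
    {"translation": [8.4,8.9,0],"rot": [0,0,0.4],"grip": 1},
    {"translation": [8.4,8.9,0],"rot": [0,0,0.4],"grip": 1},
    {"translation": [8.4,8.9,0],"rot": [0,0,0.4],"grip": 1},
  ],
)

```text
t: 3.25
ee_pos: [508.9, 208.5, 239.2]
tool_rot: [0.573, 0.819, -0.0, 0.001]
ft_force: [-0.6, 0.7, 0.1]
width: 1.003
```

Run:
```python
from h import *
s=ctrl.sense(); f=eyes.grab_frame('wrist'); c=cam(f,s); cv2.imwrite('pics/w1.png',f['img'])
rel([509,208,239],110,s)
for l,z in [('block_bar',114),('block',0)]:
    for m in eyes.mark_of(f,l)[:3]: print(l,round(m['p'],2),px(m).round(1),onz(c,px(m),z).round(1))
print('bar ends proj',[proj(c,[509+k*np.cos(1.92),208+k*np.sin(1.92),121]).round() for k in (-33,33)])
for m in eyes.outline_of(f,'block')[:2]: print(m['p'],m['rect'])
```

```text
t 3.25 pos [508.9 208.5 239.2] F [-0.6  0.7  0.1] w 1.003
  shift cm [-0.05 -0.01  0.02] rot [0.1 0.1 0. ]
block_bar 0.75 [134.1 112.1] [369.3 242.6 114. ]
block_bar 0.59 [420.6 247.9] [643.5 215.6 114. ]
block_bar 0.25 [197.  328.3] [474.9  64.1 114. ]
block 0.73 [176.3 118.7] [369.1 238.5   0. ]
block 0.66 [280.8 175.5] [507.1 217.4   0. ]
block 0.63 [381.5 210.4] [641.6 219.2   0. ]
bar ends proj [array([280., 245.]), array([280., 171.])]
0.96 [0.4361, 0.3445, 0.1204, 0.2271]
0.95 [0.6095, 0.4033, 0.195, 0.215]
```

View pics/w1.png

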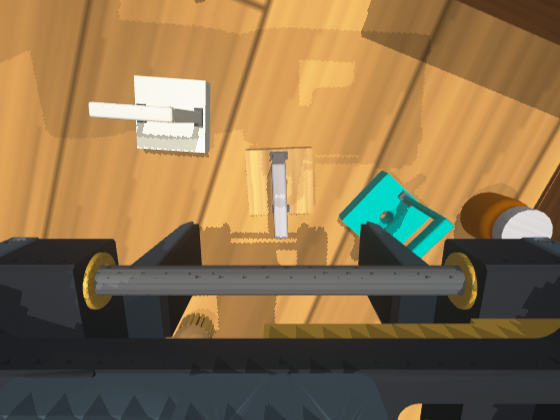

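The wrist view shows the bar from (279,163) to (281,237), straight in line with the tool x axis and centred between the jaws. It sits about 7 mm further along +x than predicted. I shift by that, descend and grip.

>>> carry_out(
  series=[
    {"translation": [0.7,0,3],"rot": [0,0,0],"grip": 1},
    {"translation": [0.7,0,6],"rot": [0,0,0],"grip": 1},
    {"translation": [0.7,0,9],"rot": [0,0,0],"grip": 1},
    {"translation": [0.7,0,11.9],"rot": [0,0,0],"grip": 0.5},
    {"translation": [0.7,0,11.9],"rot": [0,0,0],"grip": 0},
  ],
  newtons=30,
)

```text
t: 3.95
ee_pos: [503.9, 211.5, 117.9]
tool_rot: [0.575, 0.818, -0.003, -0.001]
ft_force: [-1.1, -0.6, -0.2]
width: 0.855
```

>>> carry_out(
  series=[
    {"translation": [0,0,0],"rot": [0,0,0],"grip": -0.4},
    {"translation": [0,0,0],"rot": [0,0,0],"grip": -1},
    {"translation": [0,0,0],"rot": [0,0,0],"grip": -1},
    {"translation": [0,0,0],"rot": [0,0,0],"grip": -1},
    {"translation": [0,0,0],"rot": [0,0,0],"grip": -1},
  ],
  newtons=35,
)

```text
t: 4.45
ee_pos: [504.2, 211.6, 118.7]
tool_rot: [0.575, 0.818, -0.003, -0.0]
ft_force: [-0.3, -0.3, 0.4]
width: 0.418
```

Run:
```python
from h import *
s=ctrl.sense(); rel([577,-265,285],65,s); f=eyes.grab_frame('wrist'); cv2.imwrite('pics/w2.png',f['img'])
```

```text
t 4.45 pos [504.2 211.6 118.7] F [-0.3 -0.3  0.4] w 0.418
  shift cm [-47.35  -9.39 -16.47] rot [-0.2  0.2 44.8]
```

View pics/w2.png

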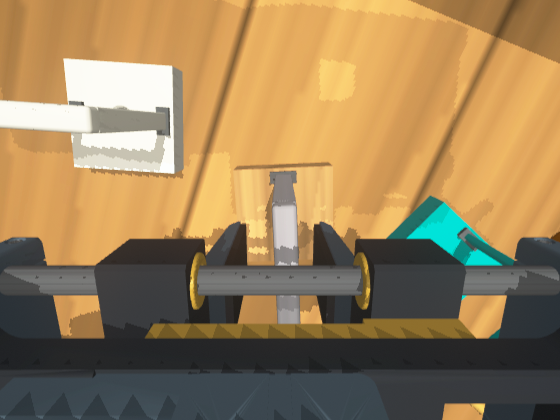

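The bar lies between the jaws but about 3 mm to the right of centre (column 286 against 280). I correct that, then close.

>>> carry_out(
  series=[
    {"translation": [0.2,0.3,0],"rot": [0,0,0],"grip": -0.2},
    {"translation": [0.2,0.3,0],"rot": [0,0,0],"grip": -1},
    {"translation": [0.2,0.3,0],"rot": [0,0,0],"grip": -1},
    {"translation": [0.2,0.3,0],"rot": [0,0,0],"grip": -1},
    {"translation": [0.2,0.3,0],"rot": [0,0,0],"grip": -1},
  ],
  newtons=40,
)

```text
t: 5.0
ee_pos: [506.2, 214.5, 118.4]
tool_rot: [0.575, 0.818, -0.003, -0.0]
ft_force: [1.3, -0.5, 0.2]
width: 0.129
```

>>> carry_out(
  series=[
    {"translation": [0,0,0],"rot": [0,0,0],"grip": -1},
    {"translation": [0,0,0],"rot": [0,0,0],"grip": -1},
    {"translation": [0,0,0],"rot": [0,0,0],"grip": -1},
    {"translation": [0,0,0],"rot": [0,0,0],"grip": -1},
    {"translation": [0,0,0],"rot": [0,0,0],"grip": -1},
  ],
)

```text
t: 5.5
ee_pos: [506.2, 214.5, 118.4]
tool_rot: [0.575, 0.818, -0.003, -0.0]
ft_force: [-0.6, 0.0, 0.4]
width: 0.13
```

>>> carry_out(
  series=[
    {"translation": [0,0,-0.5],"rot": [0,0,0],"grip": -1},
    {"translation": [0,0,-2],"rot": [0,0,0],"grip": -1},
    {"translation": [0,0,-5],"rot": [0,0,0],"grip": -1},
    {"translation": [0,0,-9],"rot": [0,0,0],"grip": -1},
    {"translation": [0,0,-13],"rot": [0,0,0],"grip": -1},
  ],
)

```text
t: 6.0
ee_pos: [505.9, 214.7, 249.1]
tool_rot: [0.575, 0.818, -0.004, -0.001]
ft_force: [0.7, -0.0, -2.9]
width: 0.127
```

Run:
```python
from h import *
rel([577,-265,310],65); print(ctrl.sense()['tool_rot'])
```

```text
t 6.0 pos [505.9 214.7 249.1] F [ 0.7 -0.  -2.9] w 0.127
  shift cm [-47.56  -9.62  -5.89] rot [-0.4  0.3 44.8]
[ 0.57484104  0.81825534 -0.00384815 -0.0010845 ]
```

>>> carry_out(
  series=[
    {"translation": [-2,-0.4,-2.5],"rot": [0,0,0],"grip": -1},
    {"translation": [-5.5,-1.1,-4.5],"rot": [0,0,0],"grip": -1},
    {"translation": [-9.5,-1.9,-5.9],"rot": [0,0,0],"grip": -1},
    {"translation": [-13.5,-2.7,-5.9],"rot": [0,0,0],"grip": -1},
    {"translation": [-17.5,-3.5,-5.9],"rot": [0,0,0],"grip": -1},
  ],
)

```text
t: 6.5
ee_pos: [532.4, 37.1, 309.2]
tool_rot: [0.575, 0.818, -0.004, -0.001]
ft_force: [0.6, -0.0, -3.5]
width: 0.125
```

>>> carry_out(
  series=[
    {"translation": [-4,-0.8,0],"rot": [0,0,0],"grip": -1},
    {"translation": [-8,-1.6,0],"rot": [0,0,0],"grip": -1},
    {"translation": [-12,-2.4,0],"rot": [0,0,0],"grip": -1},
    {"translation": [-16,-3.2,0],"rot": [0,0,0],"grip": -1},
    {"translation": [-19.5,-3.9,0],"rot": [0,0,0],"grip": -1},
  ],
)

```text
t: 7.0
ee_pos: [561.5, -161.4, 309.5]
tool_rot: [0.575, 0.818, -0.004, -0.002]
ft_force: [0.7, -0.2, -3.1]
width: 0.128
```

Run:
```python
from h import *
rel([577,-265,310],110); print(ctrl.sense()['tool_rot'])
f=eyes.grab_frame('wrist'); cv2.imwrite('pics/w3.png',f['img'])
```

```text
t 7.0 pos [ 561.5 -161.4  309.5] F [ 0.7 -0.2 -3.1] w 0.128
  shift cm [-1.027e+01 -2.050e+00 -1.000e-02] rot [-0.5  0.1 -0.2]
[ 0.57493069  0.81818992 -0.00414214 -0.00167424]
```

>>> carry_out(
  series=[
    {"translation": [-3,-0.6,0],"rot": [0,0,0],"grip": -1},
    {"translation": [-6,-1.2,0],"rot": [0,0,0],"grip": -1},
    {"translation": [-9,-1.8,0.5],"rot": [0,0,0],"grip": -1},
    {"translation": [-10.3,-2.1,1.5],"rot": [0,0,0],"grip": -1},
    {"translation": [-10.3,-2.1,2],"rot": [0,0,0],"grip": -1},
  ],
)

```text
t: 7.55
ee_pos: [576.3, -272.4, 288.1]
tool_rot: [0.577, 0.817, -0.007, -0.001]
ft_force: [-0.9, 1.6, -3.6]
width: 0.124
```

>>> carry_out(
  series=[
    {"translation": [0,0,0],"rot": [0,0,0],"grip": -1},
    {"translation": [0,0,0],"rot": [0,0,0],"grip": -1},
    {"translation": [0,0,0],"rot": [0,0,0],"grip": -1},
    {"translation": [0,0,0],"rot": [0,0,0],"grip": -1},
    {"translation": [0,0,0],"rot": [0,0,0],"grip": -1},
  ],
)

```text
t: 8.05
ee_pos: [576.4, -271.8, 288.6]
tool_rot: [0.577, 0.817, -0.007, -0.001]
ft_force: [0.6, -0.2, -3.8]
width: 0.127
```

```bash
cat > hov.py <<'E'
from h import *
import sys
s=ctrl.sense(); rel([577,-265,284],110,s)
p=s['ee_pos']; B=np.array([p[0],p[1],p[2]-118.4]); rod=np.array([577,-265,150.]); yaw=np.radians(110)
ims=[]
for n in ['scene','side']:
    f=eyes.grab_frame(n); c=cam(f); cv2.imwrite(f'pics/{n}_{sys.argv[1]}.png',f['img'])
    o=proj(c,rod+[0,0,25]); x0,y0=int(o[0])-40,int(o[1])-45
    im=cv2.resize(f['img'][y0:y0+100,x0:x0+80],None,fx=5,fy=5,interpolation=cv2.INTER_CUBIC)
    q=lambda X:tuple(np.round((proj(c,X)-[x0,y0]+.5)*5-.5).astype(int).tolist())
    ux=np.array([np.sin(yaw),-np.cos(yaw),0]);uy=np.array([np.cos(yaw),np.sin(yaw),0])  # block x,y
    for z in (0,24):
        P=[q(B+38*a*ux+38*b*uy+[0,0,z]) for a,b in ((1,1),(1,-1),(-1,-1),(-1,1))]
        for i in range(4): cv2.line(im,P[i],P[(i+1)%4],(0,0,255),1)
    for r,z in ((5,0),(7,-6),(7,-20)):
        pts=np.array([q(rod+[r*np.cos(t),r*np.sin(t),z]) for t in np.linspace(0,6.3,25)]); cv2.polylines(im,[pts],True,(0,255,0),1)
    print(n,'crop origin',x0,y0,'mm/px',(np.linalg.norm(c[1]@rod+c[2])/c[0][0,0]).round(2))
    ims.append(im)
    for l,z in [('rod_top',150),('block',B[2]),('block_bar',B[2]+114)]:
        for m in eyes.mark_of(f,l)[:1]: print(l,round(m['p'],2),px(m).round(1),onz(c,px(m),z).round(1))
cv2.imwrite(f'pics/hov_{sys.argv[1]}.png',np.hstack(ims))
E
python3 hov.py 1
```

```text
t 8.05 pos [ 576.4 -271.8  288.6] F [ 0.6 -0.2 -3.8] w 0.127
  shift cm [0.63 0.29 0.46] rot [-0.7  0.4 -0.5]
scene crop origin 111 159 mm/px 1.84
rod_top 0.64 [153.9 212.1] [ 562.1 -264.6  150. ]
block 0.81 [141.  208.5] [ 576.2 -282.4  170.2]
block_bar 0.92 [409.6 198.7] [866.7  29.1 284.2]
side crop origin 238 69 mm/px 2.53
rod_top 0.91 [277.6 124.7] [ 579.9 -260.8  150. ]
block 0.97 [236.9 321. ] [608.7 334.6 170.2]
block_bar 0.94 [277.9  67.3] [ 578.7 -295.9  284.2]
```

View pics/hov_1.png

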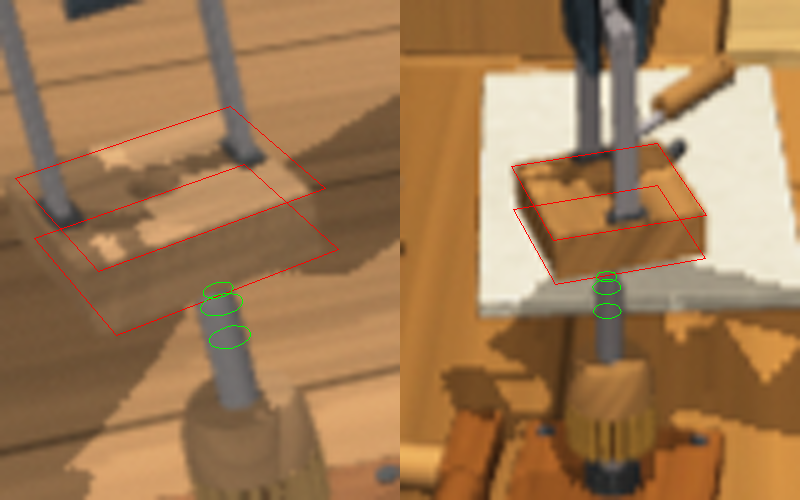

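The view shows the rod top just below the block, which hovers about 20 mm above it. In the scene half the rod axis is about 8 crop px left of the overlay, so roughly 3 mm towards −y. The tool has tilted about 0.6°. I straighten it, come closer, then measure the block against the rod in the same images.

>>> carry_out(
  series=[
    {"translation": [0.1,0.1,0.2],"rot": [-0.2,0.1,0],"grip": -1},
    {"translation": [0.3,0.2,0.6],"rot": [-0.5,0.2,0],"grip": -1},
    {"translation": [0.3,0.2,0.8],"rot": [-0.5,0.2,0],"grip": -1},
    {"translation": [0.3,0.2,0.8],"rot": [-0.5,0.2,0],"grip": -1},
    {"translation": [0.3,0.2,0.8],"rot": [-0.5,0.2,0],"grip": -1},
  ],
)

```text
t: 8.95
ee_pos: [577.1, -269.0, 279.9]
tool_rot: [0.577, 0.817, -0.002, -0.0]
ft_force: [-0.1, -0.2, -2.9]
width: 0.132
```

```bash
sed -i 's/\[577,-265,150.\]/[577,-268,150.]/; s/fx=5,fy=5/fx=6,fy=6/; s/+.5)\*5-.5/+.5)*6-.5/; s/-40,int(o\[1\])-45/-38,int(o[1])-45/; s/x0:x0+80/x0:x0+66/' hov.py; python3 hov.py 2
python3 - <<'E'
import cv2,numpy as np
# rod columns: profile of several rows just below rod top
for n,rows,c0,c1 in [('scene',(220,226,232,238),140,176),('side',(130,134,138),262,296)]:
    im=cv2.imread(f'pics/{n}_2.png').astype(int)
    for r in rows: print(n,r,c0,(im[r,c0:c1,2]-im[r,c0:c1,0]).tolist())
E
```

```text
t 8.95 pos [ 577.1 -269.   279.9] F [-0.1 -0.2 -2.9] w 0.132
  shift cm [ 0.38  0.12 -0.41] rot [-0.2  0.1 -0.5]
scene crop origin 111 159 mm/px 1.84
rod_top 0.88 [154.1 217.3] [ 579.5 -265.2  150. ]
block 0.96 [147.8 211.8] [ 576.5 -273.2  161.5]
block_bar 0.85 [129.4 152.8] [ 584.7 -276.8  275.5]
side crop origin 240 69 mm/px 2.54
rod_top 0.77 [279.7 125.6] [ 574.4 -256.7  150. ]
block 0.92 [235.2 321.2] [612.6 329.  161.5]
block_bar 0.86 [277.8  70.8] [ 579.  -295.8  275.5]
scene 220 140 [54, 54, 53, 55, 57, 59, 60, 61, 62, 64, 63, 63, 62, 62, 62, 62, 62, 59, 58, 62, 72, 79, 86, 87, 89, 90, 91, 91, 93, 92, 91, 90, 89, 90, 86, 86]
scene 226 140 [59, 59, 58, 59, 61, 71, 80, 83, 84, 86, 82, 54, 15, 5, 5, 5, 4, 4, 4, 11, 58, 81, 86, 88, 88, 90, 89, 90, 90, 91, 92, 93, 94, 95, 95, 95]
scene 232 140 [58, 63, 82, 88, 90, 89, 90, 92, 94, 96, 95, 96, 90, 43, 10, 5, 6, 5, 4, 4, 6, 35, 68, 90, 95, 97, 97, 96, 96, 96, 95, 95, 95, 95, 95, 93]
scene 238 140 [97, 97, 97, 97, 95, 94, 95, 94, 84, 64, 56, 52, 53, 49, 32, 8, 5, 5, 4, 4, 5, 7, 20, 45, 52, 55, 56, 59, 63, 72, 65, 67, 95, 104, 104, 104]
side 130 262 [30, 27, 27, 25, 26, 27, 27, 25, 25, 24, 25, 25, 24, 25, 25, 12, 6, 8, 8, 6, 13, 23, 27, 25, 25, 26, 27, 27, 26, 26, 26, 28, 31, 31]
side 134 262 [81, 75, 74, 69, 67, 68, 67, 68, 60, 46, 54, 74, 80, 80, 81, 22, 6, 6, 7, 7, 36, 80, 88, 86, 88, 87, 87, 86, 85, 128, 136, 137, 137, 138]
side 138 262 [75, 75, 75, 75, 72, 69, 68, 66, 55, 47, 62, 74, 73, 70, 72, 20, 5, 5, 6, 6, 27, 61, 67, 68, 79, 85, 88, 86, 84, 87, 87, 107, 111, 93]
```

View pics/hov_2.png

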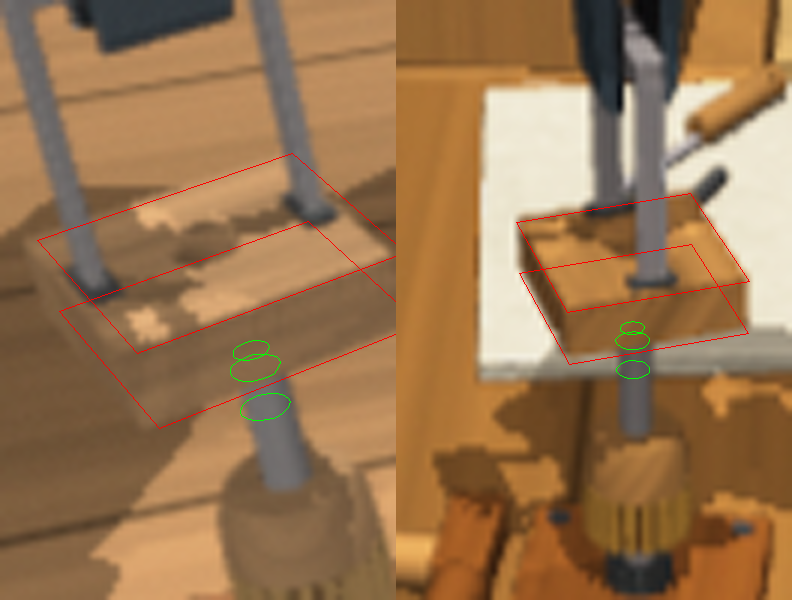

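Run:
```python
from h import *
from scipy.optimize import least_squares
cs=cam(eyes.grab_frame('scene'));cd=cam(eyes.grab_frame('side'))
def col(c,x,y,row):
    z=np.linspace(60,160,400); P=np.array([proj(c,[x,y,k]) for k in z]); return np.interp(-row,-P[::-1,1],P[::-1,0]) if P[0,1]<P[-1,1] else np.interp(row,P[::-1,1],P[::-1,0])
obs=[(cs,226,155.5),(cs,232,157.15),(cd,134,279.4),(cd,138,279.45)]
r=least_squares(lambda v:[col(c,*v,row)-k for c,row,k in obs],[577,-268]); print('rod',r.x.round(2),r.fun.round(2))
s=ctrl.sense();p=s['ee_pos']
u=lambda a,b,o:np.array([o[0]+(a+.5)/6-.5,o[1]+(b+.5)/6-.5])
S,D=(111,159),(240-66,69)
ft=[(cs,u(95,285,S),-1),(cs,u(310,208,S),1),(cd,u(651,280,D),1),(cd,u(608,207,D),-1)]
cr=[(cd,u(519,222,D),-1,-1) ,(cd,u(748,283,D),1,1),(cd,u(567,312,D),None,None)]
def res(v):
    x,y,z,w=v;w=np.radians(w);uy=np.array([np.cos(w),np.sin(w),0])
    return np.concatenate([proj(c,np.array([x,y,z+24])+31*k*uy)-q for c,q,k in ft])
for sg in (1,-1):
    ft=[(c,q,(k if c is cs else sg*k)) for c,q,k in ft]
    r=least_squares(res,[p[0],p[1],p[2]-118.4,110]); print('block',r.x.round(2),r.fun.round(1))
print('tcp',p.round(1)); print('top centre pred scene crop',((proj(cs,[p[0],p[1],p[2]-94.4])-S+.5)*6-.5).round())
```

```text
rod [ 576.22 -266.57] [ 0.07 -0.07 -0.01  0.01]
block [ 577.86 -272.76  162.87  109.73] [-0.1 -0.1  0.   0.   0.  -0.1 -0.1  0.1]
block [ 577.67 -273.45  162.6    85.34] [ -1.5  -3.6   1.3   3.6  -1.9 -12.4   1.9  12.4]
tcp [ 577.1 -269.   280. ]
top centre pred scene crop [220. 245.]
```

The fit is good, with residuals of 0.1 px. The rod is at (576.2, −266.6) and the block hole at (577.9, −272.8), so the block must move 6.4 mm along tool x and 0.5 mm along tool y.

>>> carry_out(
  series=[
    {"translation": [0.2,0,0],"rot": [0,0,0],"grip": -1},
    {"translation": [0.4,0.05,0],"rot": [0,0,0],"grip": -1},
    {"translation": [0.64,0.05,0.2],"rot": [0,0,0],"grip": -1},
    {"translation": [0.64,0.05,0.4],"rot": [0,0,0],"grip": -1},
    {"translation": [0.64,0.05,0.4],"rot": [0,0,0],"grip": -1},
  ],
)

```text
t: 9.95
ee_pos: [575.2, -262.6, 275.6]
tool_rot: [0.577, 0.817, -0.003, -0.0]
ft_force: [1.3, 0.2, -3.4]
width: 0.129
```

```bash
python3 - <<'E'
from h import *
rel([575.4,-262.8,272],109.5)
E
sed -i 's/\[577,-268,150.\]/[576.2,-266.6,150.]/; s/B=np.array(\[p\[0\],p\[1\]/B=np.array([p[0]+.8,p[1]-3.8/;s/-38,int(o/-34,int(o/;s/radians(110)/radians(109.7)/' hov.py; python3 hov.py 3
```

```text
t 9.95 pos [ 575.2 -262.6  275.6] F [ 1.3  0.2 -3.4] w 0.129
  shift cm [-0.02  0.01  0.36] rot [-0.3  0.1  0. ]
t 9.95 pos [ 575.2 -262.6  275.6] F [ 1.3  0.2 -3.4] w 0.129
  shift cm [-0.29  0.08 -0.84] rot [-0.3  0.1 -0.5]
scene crop origin 116 159 mm/px 1.84
rod_top 0.9 [154.9 213.6] [ 567.8 -263.2  150. ]
block 0.72 [350.5 187.7] [622.9  90.6 157.2]
block_bar 0.92 [352.8 144.3] [675.9  58.1 271.2]
side crop origin 245 69 mm/px 2.53
rod_top 0.72 [281.2 157.2] [ 564.3 -121.2  150. ]
block 0.89 [279.5 121.3] [ 575.3 -265.1  157.2]
block_bar 0.74 [226.  283.4] [614.3 346.1 271.2]
```

View pics/hov_3.png

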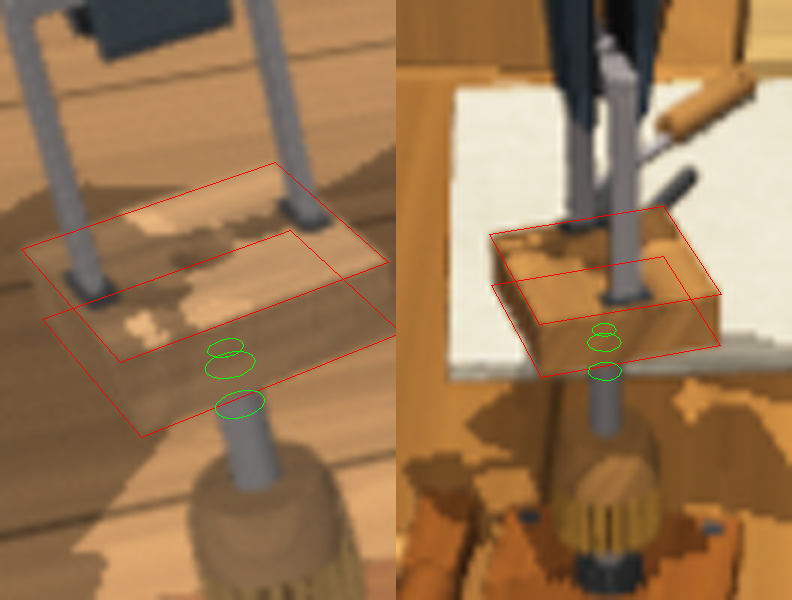

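Run:
```python
from h import *
from scipy.optimize import least_squares
cs=cam(eyes.grab_frame('scene'));cd=cam(eyes.grab_frame('side'))
u=lambda a,b,o:np.array([o[0]+(a+.5)/6-.5,o[1]+(b+.5)/6-.5]); S,D=(116,159),(245-66,69)
ft=[(cs,u(92,290,S),-1),(cs,u(305,215,S),1),(cd,u(625,297,D),1),(cd,u(580,224,D),-1)]
def res(v):
    x,y,z,w=v;w=np.radians(w);uy=np.array([np.cos(w),np.sin(w),0])
    return np.concatenate([proj(c,np.array([x,y,z+24])+31*k*uy)-q for c,q,k in ft])
r=least_squares(res,[576,-266,157,110]); print('block',r.x.round(2),r.fun.round(1))
```

```text
block [ 576.35 -266.6   158.64  109.8 ] [ 0.   0.1 -0.  -0.1 -0.1 -0.   0.1  0. ]
```

The hole is now over the rod axis to within about 0.2 mm. I descend gently.

>>> carry_out(
  series=[
    {"translation": [0,0,0.3],"rot": [0,0,0],"grip": -1},
    {"translation": [0,0,0.6],"rot": [0,0,0],"grip": -1},
    {"translation": [0,0,0.8],"rot": [0,0,0],"grip": -1},
    {"translation": [0,0,1.0],"rot": [0,0,0],"grip": -1},
    {"translation": [0,0,1.1],"rot": [0,0,0],"grip": -1},
  ],
)

```text
t: 10.95
ee_pos: [575.3, -262.8, 264.7]
tool_rot: [0.577, 0.817, -0.002, -0.0]
ft_force: [-0.5, -0.2, -4.0]
width: 0.131
```

>>> carry_out(
  series=[
    {"translation": [0,0,0.2],"rot": [0,0,0],"grip": -1},
    {"translation": [0,0,0.4],"rot": [0,0,0],"grip": -1},
    {"translation": [0,0,0.5],"rot": [0,0,0],"grip": -1},
    {"translation": [0,0,0.6],"rot": [0,0,0],"grip": -1},
    {"translation": [0,0,0.6],"rot": [0,0,0],"grip": -1},
  ],
)

```text
t: 11.45
ee_pos: [575.2, -262.8, 258.5]
tool_rot: [0.577, 0.817, -0.002, -0.0]
ft_force: [0.2, -0.0, -3.5]
width: 0.131
```

Run:
```python
from h import *
rel([575.4,-262.8,240],109.5); s=ctrl.sense(); print(s['tool_rot'],s['torque'])
```

```text
t 11.45 pos [ 575.2 -262.8  258.5] F [ 0.2 -0.  -3.5] w 0.131
  shift cm [0.   0.02 1.85] rot [-0.3  0.1  0. ]
[ 5.77139068e-01  8.16642030e-01 -2.47961966e-03 -3.78073267e-04] [-0.01603654 -0.15238654  0.00223783]
```

The block is on the rod past the taper, with only its weight on the wrist. I continue down.

>>> carry_out(
  series=[
    {"translation": [0,0,0.4],"rot": [0,0,0],"grip": -1},
    {"translation": [0,0,0.8],"rot": [0,0,0],"grip": -1},
    {"translation": [0,0,1.2],"rot": [0,0,0],"grip": -1},
    {"translation": [0,0,1.6],"rot": [0,0,0],"grip": -1},
    {"translation": [0,0,1.8],"rot": [0,0,0],"grip": -1},
  ],
)

```text
t: 11.95
ee_pos: [575.1, -262.8, 239.9]
tool_rot: [0.577, 0.817, -0.002, -0.001]
ft_force: [0.1, 0.5, -1.9]
width: 0.133
```

>>> carry_out(
  series=[
    {"translation": [0,0,0.2],"rot": [0,0,0],"grip": -1},
    {"translation": [0,0,0.4],"rot": [0,0,0],"grip": -1},
    {"translation": [0,0,0.6],"rot": [0,0,0],"grip": -1},
    {"translation": [0,0,0.8],"rot": [0,0,0],"grip": -1},
    {"translation": [0,0,0.8],"rot": [0,0,0],"grip": -1},
  ],
)

```text
t: 12.45
ee_pos: [575.0, -262.8, 231.6]
tool_rot: [0.577, 0.817, -0.002, -0.001]
ft_force: [-0.1, -0.0, -3.0]
width: 0.129
```

Run:
```python
from h import *
rel([575.4,-262.8,220],109.5); s=ctrl.sense(); print(s['tool_rot'],s['torque'])
```

```text
t 12.45 pos [ 575.  -262.8  231.6] F [-0.1 -0.  -3. ] w 0.129
  shift cm [-0.01  0.04  1.16] rot [-0.3  0.1 -0. ]
[ 0.5771456   0.81663708 -0.0024798  -0.00082413] [ 0.08243823 -0.17682393  0.00548854]
```

>>> carry_out(
  series=[
    {"translation": [0,0,0.2],"rot": [0,0,0],"grip": -1},
    {"translation": [0,0,0.4],"rot": [0,0,0],"grip": -1},
    {"translation": [0,0,0.6],"rot": [0,0,0],"grip": -1},
    {"translation": [0,0,0.7],"rot": [0,0,0],"grip": -1},
    {"translation": [0,0,0.7],"rot": [0,0,0],"grip": -1},
  ],
)

```text
t: 12.95
ee_pos: [575.0, -262.8, 224.4]
tool_rot: [0.577, 0.817, -0.002, -0.001]
ft_force: [-0.5, -0.2, -4.1]
width: 0.127
```

>>> carry_out(
  series=[
    {"translation": [0,0,0.2],"rot": [0,0,0],"grip": -1},
    {"translation": [0,0,0.3],"rot": [0,0,0],"grip": -1},
    {"translation": [0,0,0.4],"rot": [0,0,0],"grip": -1},
    {"translation": [0,0,0.5],"rot": [0,0,0],"grip": -1},
    {"translation": [0,0,0.5],"rot": [0,0,0],"grip": -1},
  ],
)

```text
t: 13.45
ee_pos: [575.1, -262.9, 220.1]
tool_rot: [0.577, 0.817, -0.002, -0.0]
ft_force: [-0.5, 0.9, 2.0]
width: 0.128
```

Contact: the hub is being pushed at about 5–6 N. The seat must be at TCP z 195–207, so another 8 mm is safe.

>>> carry_out(
  series=[
    {"translation": [0,0,0.15],"rot": [0,0,0],"grip": -1},
    {"translation": [0,0,0.3],"rot": [0,0,0],"grip": -1},
    {"translation": [0,0,0.4],"rot": [0,0,0],"grip": -1},
    {"translation": [0,0,0.5],"rot": [0,0,0],"grip": -1},
    {"translation": [0,0,0.5],"rot": [0,0,0],"grip": -1},
  ],
)

```text
t: 13.95
ee_pos: [575.1, -262.9, 214.8]
tool_rot: [0.577, 0.817, -0.002, -0.001]
ft_force: [-1.7, 0.1, 1.5]
width: 0.131
```

>>> carry_out(
  series=[
    {"translation": [0,0,0.1],"rot": [0,0,0],"grip": -1},
    {"translation": [0,0,0.2],"rot": [0,0,0],"grip": -1},
    {"translation": [0,0,0.3],"rot": [0,0,0],"grip": -1},
    {"translation": [0,0,0.4],"rot": [0,0,0],"grip": -1},
    {"translation": [0,0,0.4],"rot": [0,0,0],"grip": -1},
  ],
)

```text
t: 14.45
ee_pos: [575.0, -262.9, 210.5]
tool_rot: [0.577, 0.817, -0.002, -0.001]
ft_force: [0.5, -0.4, 0.9]
width: 0.132
```

Run:
```python
from h import *
rel([575.2,-262.8,207],109.5); s=ctrl.sense(); print(s['tool_rot'],s['torque'])
```

```text
t 14.45 pos [ 575.  -262.9  210.5] F [ 0.5 -0.4  0.9] w 0.132
  shift cm [0.   0.02 0.35] rot [-0.3  0.1 -0. ]
[ 5.77187025e-01  8.16608232e-01 -2.39411743e-03 -6.33430556e-04] [ 0.13336198 -0.0061443   0.01315029]
```

Now in small increments.

>>> carry_out(
  series=[
    {"translation": [0,0,0.05],"rot": [0,0,0],"grip": -1},
    {"translation": [0,0,0.1],"rot": [0,0,0],"grip": -1},
    {"translation": [0,0,0.15],"rot": [0,0,0],"grip": -1},
    {"translation": [0,0,0.2],"rot": [0,0,0],"grip": -1},
    {"translation": [0,0,0.2],"rot": [0,0,0],"grip": -1},
  ],
)

```text
t: 14.95
ee_pos: [575.0, -262.9, 208.4]
tool_rot: [0.577, 0.817, -0.002, -0.001]
ft_force: [0.3, -0.4, 1.8]
width: 0.128
```

>>> carry_out(
  series=[
    {"translation": [0,0,0.03],"rot": [0,0,0],"grip": -1},
    {"translation": [0,0,0.06],"rot": [0,0,0],"grip": -1},
    {"translation": [0,0,0.1],"rot": [0,0,0],"grip": -1},
    {"translation": [0,0,0.13],"rot": [0,0,0],"grip": -1},
    {"translation": [0,0,0.15],"rot": [0,0,0],"grip": -1},
  ],
)

```text
t: 15.45
ee_pos: [575.1, -262.9, 206.9]
tool_rot: [0.577, 0.817, -0.002, -0.001]
ft_force: [0.2, 1.1, 1.9]
width: 0.131
```

>>> carry_out(
  series=[
    {"translation": [0,0,0.03],"rot": [0,0,0],"grip": -1},
    {"translation": [0,0,0.06],"rot": [0,0,0],"grip": -1},
    {"translation": [0,0,0.1],"rot": [0,0,0],"grip": -1},
    {"translation": [0,0,0.13],"rot": [0,0,0],"grip": -1},
    {"translation": [0,0,0.15],"rot": [0,0,0],"grip": -1},
  ],
)

```text
t: 15.95
ee_pos: [575.0, -262.9, 205.3]
tool_rot: [0.577, 0.817, -0.002, -0.001]
ft_force: [-0.6, -0.0, 1.7]
width: 0.132
```

>>> carry_out(
  series=[
    {"translation": [0,0,0.03],"rot": [0,0,0],"grip": -1},
    {"translation": [0,0,0.06],"rot": [0,0,0],"grip": -1},
    {"translation": [0,0,0.1],"rot": [0,0,0],"grip": -1},
    {"translation": [0,0,0.13],"rot": [0,0,0],"grip": -1},
    {"translation": [0,0,0.15],"rot": [0,0,0],"grip": -1},
  ],
)

```text
t: 16.45
ee_pos: [575.0, -262.9, 203.8]
tool_rot: [0.577, 0.817, -0.002, -0.001]
ft_force: [-0.3, -0.2, 2.7]
width: 0.13
```

>>> carry_out(
  series=[
    {"translation": [0,0,0.03],"rot": [0,0,0],"grip": -1},
    {"translation": [0,0,0.06],"rot": [0,0,0],"grip": -1},
    {"translation": [0,0,0.1],"rot": [0,0,0],"grip": -1},
    {"translation": [0,0,0.13],"rot": [0,0,0],"grip": -1},
    {"translation": [0,0,0.15],"rot": [0,0,0],"grip": -1},
  ],
)

```text
t: 16.95
ee_pos: [575.2, -263.0, 203.6]
tool_rot: [0.577, 0.817, -0.002, -0.0]
ft_force: [-1.4, 2.0, 8.3]
width: 0.128
```

A hard stop at z≈203.6, so the hub seats at 35 mm (in the 27–39 range). Stiffness is about 5 N/mm. I build the force up.

>>> carry_out(
  series=[
    {"translation": [0,0,0.13],"rot": [0,0,0],"grip": -1},
    {"translation": [0,0,0.15],"rot": [0,0,0],"grip": -1},
    {"translation": [0,0,0.17],"rot": [0,0,0],"grip": -1},
    {"translation": [0,0,0.18],"rot": [0,0,0],"grip": -1},
    {"translation": [0,0,0.18],"rot": [0,0,0],"grip": -1},
  ],
  newtons=55,
)

```text
t: 17.45
ee_pos: [575.2, -262.9, 203.6]
tool_rot: [0.577, 0.817, -0.002, 0.001]
ft_force: [-1.7, 0.6, 9.4]
width: 0.128
```

>>> carry_out(
  series=[
    {"translation": [0,0,0.2],"rot": [0,0,0],"grip": -1},
    {"translation": [0,0,0.22],"rot": [0,0,0],"grip": -1},
    {"translation": [0,0,0.24],"rot": [0,0,0],"grip": -1},
    {"translation": [0,0,0.26],"rot": [0,0,0],"grip": -1},
    {"translation": [0,0,0.26],"rot": [0,0,0],"grip": -1},
  ],
)

```text
t: 17.95
ee_pos: [575.3, -262.9, 203.6]
tool_rot: [0.577, 0.817, -0.002, 0.002]
ft_force: [-4.6, 2.2, 13.6]
width: 0.127
```

Wrist 13.6 N plus the block's 3.2 N gives about 17 N on the hub. I hold that slightly firmer for over a second.

>>> carry_out(
  series=[
    {"translation": [0,0,0.28],"rot": [0,0,0],"grip": -1},
    {"translation": [0,0,0.28],"rot": [0,0,0],"grip": -1},
    {"translation": [0,0,0.28],"rot": [0,0,0],"grip": -1},
    {"translation": [0,0,0.28],"rot": [0,0,0],"grip": -1},
    {"translation": [0,0,0.28],"rot": [0,0,0],"grip": -1},
  ],
)

```text
t: 18.45
ee_pos: [575.2, -262.9, 203.5]
tool_rot: [0.577, 0.817, -0.002, 0.003]
ft_force: [-2.6, 2.0, 14.8]
width: 0.129
```

>>> carry_out(
  series=[
    {"translation": [0,0,0.28],"rot": [0,0,0],"grip": -1},
    {"translation": [0,0,0.28],"rot": [0,0,0],"grip": -1},
    {"translation": [0,0,0.28],"rot": [0,0,0],"grip": -1},
    {"translation": [0,0,0.28],"rot": [0,0,0],"grip": -1},
    {"translation": [0,0,0.28],"rot": [0,0,0],"grip": -1},
  ],
)

```text
t: 18.95
ee_pos: [575.1, -262.8, 203.5]
tool_rot: [0.577, 0.817, -0.001, 0.003]
ft_force: [-3.0, 1.2, 13.8]
width: 0.125
```

>>> carry_out(
  series=[
    {"translation": [0,0,0.28],"rot": [0,0,0],"grip": -1},
    {"translation": [0,0,0.28],"rot": [0,0,0],"grip": -1},
    {"translation": [0,0,0.28],"rot": [0,0,0],"grip": -1},
    {"translation": [0,0,0.28],"rot": [0,0,0],"grip": -1},
    {"translation": [0,0,0.28],"rot": [0,0,0],"grip": -1},
  ],
)

```text
t: 19.45
ee_pos: [575.1, -262.7, 203.6]
tool_rot: [0.577, 0.817, -0.001, 0.004]
ft_force: [-4.0, 2.2, 13.9]
width: 0.132
```

Run:
```python
from h import *
rel([575.1,-262.8,203.6],109.5)
```

```text
t 19.45 pos [ 575.1 -262.7  203.6] F [-4.   2.2 13.9] w 0.132
  shift cm [-0.01  0.   -0.  ] rot [ 0.2  0.5 -0. ]
```

The tool has crept about 0.5° out of true. I straighten it while holding, a little firmer.

>>> carry_out(
  series=[
    {"translation": [0,0,0.28],"rot": [0.1,0.1,0],"grip": -1},
    {"translation": [0,0,0.29],"rot": [0.2,0.2,0],"grip": -1},
    {"translation": [0,0,0.3],"rot": [0.3,0.3,0],"grip": -1},
    {"translation": [0,0,0.31],"rot": [0.4,0.4,0],"grip": -1},
    {"translation": [0,0,0.31],"rot": [0.4,0.4,0],"grip": -1},
  ],
)

```text
t: 19.95
ee_pos: [575.4, -263.0, 203.5]
tool_rot: [0.577, 0.817, -0.002, 0.001]
ft_force: [-3.4, 0.7, 14.5]
width: 0.124
```

>>> carry_out(
  series=[
    {"translation": [0,0,0.31],"rot": [0.4,0.4,0],"grip": -1},
    {"translation": [0,0,0.31],"rot": [0.4,0.4,0],"grip": -1},
    {"translation": [0,0,0.31],"rot": [0.4,0.4,0],"grip": -1},
    {"translation": [0,0,0.31],"rot": [0.4,0.4,0],"grip": -1},
    {"translation": [0,0,0.31],"rot": [0.4,0.4,0],"grip": -1},
  ],
)

```text
t: 20.45
ee_pos: [575.8, -263.2, 203.6]
tool_rot: [0.577, 0.817, -0.002, -0.002]
ft_force: [-2.7, 1.9, 14.4]
width: 0.127
```

>>> carry_out(
  series=[
    {"translation": [0,0,0.31],"rot": [0.3,0.3,0],"grip": -1},
    {"translation": [0,0,0.31],"rot": [0.3,0.3,0],"grip": -1},
    {"translation": [0,0,0.31],"rot": [0.3,0.3,0],"grip": -1},
    {"translation": [0,0,0.31],"rot": [0.3,0.3,0],"grip": -1},
    {"translation": [0,0,0.31],"rot": [0.3,0.3,0],"grip": -1},
  ],
)

```text
t: 20.95
ee_pos: [576.2, -263.4, 203.6]
tool_rot: [0.577, 0.817, -0.003, -0.004]
ft_force: [-3.6, 2.2, 14.4]
width: 0.126
```

Run:
```python
from h import *
rel([575.1,-262.8,203.6],109.5)
```

```text
t 20.95 pos [ 576.2 -263.4  203.6] F [-3.6  2.2 14.4] w 0.126
  shift cm [ 0.1  -0.09  0.  ] rot [-0.5 -0.2 -0. ]
```

The force was held steady at about 17–18 N on the hub for 3 s. I unload, straighten and release.

>>> carry_out(
  series=[
    {"translation": [0,0,0.22],"rot": [-0.1,0,0],"grip": -1},
    {"translation": [0.02,-0.03,0.15],"rot": [-0.2,-0.1,0],"grip": -1},
    {"translation": [0.05,-0.06,0.1],"rot": [-0.3,-0.1,0],"grip": -1},
    {"translation": [0.05,-0.06,0.05],"rot": [-0.3,-0.1,0],"grip": -1},
    {"translation": [0.05,-0.06,0],"rot": [-0.3,-0.1,0],"grip": -1},
  ],
  newtons=20,
)

```text
t: 21.45
ee_pos: [575.5, -263.2, 203.6]
tool_rot: [0.577, 0.817, -0.001, -0.002]
ft_force: [-1.1, 1.0, 1.6]
width: 0.13
```

Run:
```python
from h import *
rel([575.1,-262.8,203.6],109.5)
```

```text
t 21.45 pos [ 575.5 -263.2  203.6] F [-1.1  1.   1.6] w 0.13
  shift cm [ 0.05 -0.02  0.  ] rot [-0.2 -0.1 -0. ]
```

>>> carry_out(
  series=[
    {"translation": [0,0,0],"rot": [0,0,0],"grip": -0.6},
    {"translation": [0,0,0],"rot": [0,0,0],"grip": -0.4},
    {"translation": [0,0,0],"rot": [0,0,0],"grip": -0.1},
    {"translation": [0,0,0],"rot": [0,0,0],"grip": 0.2},
    {"translation": [0,0,0],"rot": [0,0,0],"grip": 0.4},
  ],
)

```text
t: 21.95
ee_pos: [575.5, -263.2, 203.4]
tool_rot: [0.577, 0.817, -0.001, -0.002]
ft_force: [0.6, -0.3, -0.7]
width: 0.517
```

>>> carry_out(
  series=[
    {"translation": [0,0,0],"rot": [0,0,0],"grip": 0.6},
    {"translation": [0,0,0],"rot": [0,0,0],"grip": 0.6},
    {"translation": [0,0,0],"rot": [0,0,0],"grip": 0.6},
    {"translation": [0,0,0],"rot": [0,0,0],"grip": 0.6},
    {"translation": [0,0,0],"rot": [0,0,0],"grip": 0.6},
  ],
)

```text
t: 22.45
ee_pos: [575.5, -263.2, 203.4]
tool_rot: [0.577, 0.817, -0.001, -0.002]
ft_force: [0.2, -1.1, 0.1]
width: 0.799
```

>>> carry_out(
  series=[
    {"translation": [0,0,-0.5],"rot": [0,0,0],"grip": 0.6},
    {"translation": [0,0,-2],"rot": [0,0,0],"grip": 0.6},
    {"translation": [0,0,-5],"rot": [0,0,0],"grip": 0.6},
    {"translation": [0,0,-8],"rot": [0,0,0],"grip": 0.6},
    {"translation": [0,0,-12],"rot": [0,0,0],"grip": 0.6},
  ],
)

```text
t: 22.95
ee_pos: [575.5, -263.0, 323.7]
tool_rot: [0.577, 0.817, -0.001, -0.003]
ft_force: [0.1, -0.7, 0.8]
width: 0.803
```

Run:
```python
from h import *
print(ctrl.sense()['ft_force'],ctrl.sense()['ee_pos'],ctrl.sense()['t'])
A=[]
for n in ['scene','side']:
    f=eyes.grab_frame(n); o=proj(cam(f),[576,-267,130]).astype(int); x,y=max(o[0]-60,0),max(o[1]-75,0)
    A.append(cv2.resize(f['img'][y:y+140,x:x+130],(390,420),interpolation=cv2.INTER_CUBIC))
cv2.imwrite('pics/end.png',np.hstack(A))
```

```text
[ 0.09766311 -0.72673543  0.75102598] [ 575.45899556 -262.96652127  323.68737192] 22.95
```

View pics/end.png

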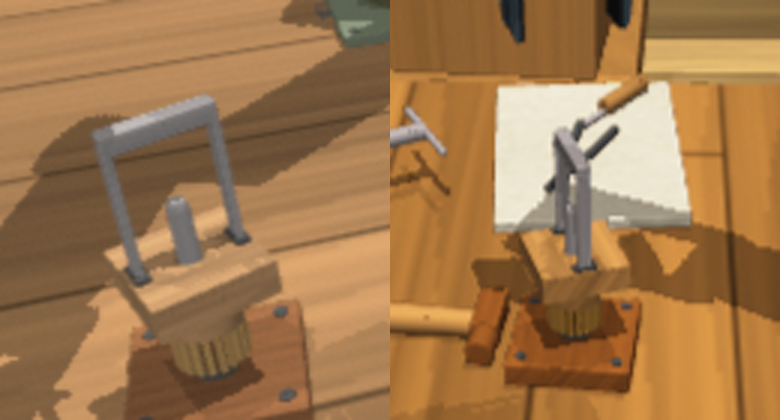

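Both views show the block flat on the hub, with the rod end standing inside the stirrup and the hub down on its collar. The gripper is clear and the mallet is where it was. I hand in.

```bash
python3 -c "
from station import ctrl
print(ctrl.finish_job())"
```

```text
the job is handed in; nothing more can be done
None
```

The job is done and handed in at about 23 s: the beech block lies flat on the hub, with the hub down on its collar. No verdict came back.

- **Fit and push:** I picked the block up by its stirrup bar, lined the hole up with the rod to within a fraction of a millimetre in two cameras, and lowered it without jamming. It then pushed the hub about 17 to 20 mm to a hard stop. By the tool height the seat is about 35 mm up, inside the 27–39 mm range.
- **Press:** I held it for about 3 s. The wrist read 13.6–14.8 N; adding the block's weight of about 3.2 N gives 17–18 N on the hub. These are end-of-call readings, so I did not see the force between them. The highest was about 18 N, against the 25 N limit.
- **Final check:** After release the wrist force was near zero. Both camera views showed the block level on the hub, the rod end inside the stirrup and the gripper clear. The mallet looked undisturbed; I did not check the other bystanders again, as they were outside the last crops.
- **What was off:** While pressing, the tool crept by about 0.5° and my correction slightly overshot. I straightened it to within about 0.2° before letting go. The networks often marked the look-alike blocks, so I fitted the block's position from stirrup-foot pixels and the rod's from its edges in the images.

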